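# Dock a loaded microscope stage top on its kinematic seats

### The arm

A 7-joint arm with a two-finger parallel gripper is mounted at the origin on the work surface. World frame = base frame: x ahead of the robot, y to its left, z up, the work surface at z = 0. Lengths are in m, angles in rad, forces in N, time in s.
With the tool pointing down it reaches from about 0.4 to 0.85 m from the base axis. Payload 4.5 kg.
Tool frame: the origin (TCP) lies on the centre line of the jaws, within the pads' length; the fingertips stand 11 mm ahead of it and the grasp point (between the pads) lies 8 mm behind it; z points along the fingers, y is the line along which they close (so a half turn about z gives the same grasp; the last joint's range is limited). The gripper opens to 88 mm and grips with 3 to 60 N. Pads are 18 mm wide; open, the fingers measure 123 mm over their backs; the gripper's body (75 mm by 187 mm) begins 45 mm behind the grasp point.
Start: joints at [1.227, 0.689, -0.195, 1.565, 0.157, 0.902, -0.215], TCP at [0.231, -0.581, 0.25] pointing down, gripper open.
Joint ranges: [-3.01, 3.01], [-0.46, 2.08], [-1.47, 1.51], [0.13, 2.56], [-1, 4.14], [0.04, 2.09], [-2.66, 2.66]. Speed limits (rad/s): [2.57, 2.57, 3.14, 3.14, 3.14, 3.14, 3.14].

### API

Orientations are given as a unit quaternion [x, y, z, w].
In Python, from plant import * gives the robot as it stands. The module is installed in compiled form; this text tells all that it offers.
- The arm moves only by the tool send_rows, never from a script. Its argument "motion" is a list of rows, each an object of numbers: "x", "y", "z": the shift along the tool's x, y, z in cm; "rx", "ry", "rz": the turn, a rotation vector about the tool's x, y, z in rad; "jaw": the finger opening in cm, from 0 to 8.81. In form: [{"x": .., "y": .., "z": .., "rx": .., "ry": .., "rz": .., "jaw": ..}, ...]. A call has exactly 5 rows; each row shifts and turns the commanded pose from where the row before left it, along the tool's axes as they then stand; what a row does not reach is not made up. A row lasts 1/10 s, in which the tool goes at most 50 mm and 8.59 degrees, less where a joint would pass 70% of its speed; a pose out of reach is approached as far as the arm can. A call is refused whole if a number of a shift passes 5 or a number of a turn 0.15, either way. A call with a gripper value outside its range is refused whole. The fingers move at their own pace and stop on an object; "grip_force" is the grip in N (left out, the last holds). Time passes only in rows, so rows that do not move let the fingers close, or fill a call up. It gives the time, the measured TCP pose, the force, the opening and the grip force at its end, in the units of the state.
- get_state(): the state, without advancing time (a new reading comes with each control period).
- snapshot(name): name is "scene" or "top" or "wrist"; returns a dict with "img" (480x640x3 uint8, red, green, blue), "vertical_fov" (degrees; the focal length in pixels is half the picture's height over the tangent of half this angle, whatever the lens; pixels are square), "cx", "cy" (the principal point, pixels), "extrinsics" (4x4, takes a point from camera to world coordinates). Camera axes: x right, y up, looking along -z (the intrinsics and any distortion apply to the point x, -y, -z); pixel columns grow to the right and rows downward; lengths in m; the calibration is good to about 2 mm. The wrist camera is an equidistant fisheye: a pixel r from the principal point sees the ray r / f radians off the axis. A picture is of the moment at which its call begins. There is no depth.
- finish_job(): hands the job in; it is judged then, once.
The state is a dict: "clock": time; "q": joint angles; "qd": joint speeds; "joint_torque": joint torques, N m; "tool_pos": TCP position; "eef_rot": TCP orientation; "contact_force": force on the tool from outside, world axes, zero at the start; "moment": the same for the moment, N m; "opening": opening from 0.0 (shut) to 1.0 (fully open); "finger_force": force on a finger pad.
Only numpy, scipy, OpenCV 4.12 (cv2) and the standard library are available. Lean on these libraries where they do the work, as an engineer would, in place of code of your own. Each camera call takes 0.05 s, during which the arm holds its last target. There are 200 camera calls.

### The job

Swing the clear dust cover of the docking base up and over until it stays open by itself. Then slide the stage top along the deck, without lifting or forcing it, until all three of its ball feet have dropped home into the conical seat, the groove and the flat pocket. Do not touch the specimen stubs on it, and leave the notebook, the stub box and the mouse where they are.

Things in the scene. Friction and masses are not known exactly. Their poses are not given: they have to be found in the camera images.
- dock: Docking base, fixed to the desk: black plinth under an aluminium deck 240 mm long (its x) x 150 wide (its y), flat top face 28 mm above the desk. Origin: centre of the underside; x runs along the deck from the open loading end (-x, nearest the robot) to the seat end (+x), y to its left, z up. The seats are sunk in the +x half, under the shut cover.
- seat_cone (a point): Conical steel seat (left rear): a pit 14 mm across the mouth, walls at 45 degrees. This point is where the centre of a seated 12 mm ball lies, 1.5 mm above the deck face; at (27, +36) mm in the dock's x, y.
- seat_groove (a point): Vee groove (right rear): 14 mm wide, 26 mm long along the dock's y (it points at the cone), walls at 45 degrees. This point is the centre of a ball seated at mid-length, 1.5 mm above the deck face; at (27, -36) mm in the dock's x, y.
- seat_flat (a point): Flat seat: round pocket 24 mm across and 4.5 mm deep with a flat floor. This point is the centre of a ball standing in the middle of the floor, 1.5 mm above the deck face; at (87, 0) mm in the dock's x, y.
- stage_top: Loose, 0.3 to 0.5 kg: aluminium plate 90 (its x) x 100 (its y) x 10 mm on three polished steel ball feet, 12 mm, that slide easily. Origin: plate centre, at the feet's lowest points; z up. Plate underside 10, top 20 mm above the origin. Starts on the deck's loading end, a little off line and turned. Docked: origin at (55, 0) mm in the dock's x, y and 4.5 mm below the deck face, x along the dock's.
- foot_left (a point): Centre of the left rear ball foot, at (-28, +36, 6) mm on the stage top; belongs in the conical seat.
- foot_right (a point): Centre of the right rear ball foot, at (-28, -36, 6) mm on the stage top; belongs in the groove.
- foot_nose (a point): Centre of the front ball foot, at (32, 0, 6) mm on the stage top; belongs in the flat pocket. The three feet are alike, and a foot drops 4.5 mm when it goes from the deck into its seat; the sloped walls draw it in from a few mm off.
- stubs: Eight specimen stubs, discs 12.7 mm across, standing on the stage top and fixed to it; origin in the middle of the plate's top face. They reach 7 mm above that face and stay 6 mm inside the plate's +x side, 19 mm inside its y sides and 24 mm inside its -x side. Never to be touched by the fingers or the arm.
- cover (a joint): Angle of the dust cover: clear plastic box lid, 110 mm along the dock's x, 137 along its y, 30 high, 0.17 kg, hinged on the dock's left (+y) side. 0 shut; it grows as the right side swings up and over to the left; stop at 1.9 rad. Gravity acts, with a little hinge friction: it falls shut below 1.29 rad and open against the stop above 1.38.
- cover_hinge (a point): Point on the hinge axis of the cover at the middle of its length, 29 mm above the desk, at (55, +80) mm in the dock's x, y; the axis runs along the dock's x.
- cover_handle (a point): Middle of the cover's handle: round steel bar, 8 mm thick, 76 mm clear between its posts, parallel to the hinge axis, 40 mm out from the cover's free (right) side. With the cover shut it is 177 mm right of the hinge axis and 25 mm above it, 54 mm above the desk, 22 mm clear of the deck's edge. It can turn between the fingers.
- notebook: Bystander: black notebook 150 x 210 x 14 mm with yellow notes and a pen on it, right of the dock; origin centre of the underside.
- stub_box: Bystander: flat white and clear stub storage box 110 x 75 x 34 mm, left of the dock; origin centre of the underside.
- mouse: Bystander: black computer mouse 105 x 60 x 32 mm, right of the dock; origin centre of the underside.
There are look-alikes about, which are no part of the job. Leave any turquoise or yellow look-alike of the stage_top alone.

How it is judged:
On the way, in this order (a step that is already met when the one before it is completed fails the run):
1. the dust cover stands open past over-centre with the fingers off it (value of joint cover above 1.6 rad and contact force between the fingers and anything else below 0.2 N), for 0.2 s.
2. all three ball feet are down in their seats (distance between foot_left and seat_cone below 0.0025 m and distance between foot_right and seat_groove below 0.0025 m and distance between foot_nose and seat_flat below 0.0025 m), for 0.2 s.
At the end, for the whole second after the job is handed in: The dust cover stands open by itself (beyond 1.6 rad, against its stop) and the stage top is at rest with each ball foot within 2.5 mm of its seated position: left rear in the cone, right rear in the groove, front in the flat pocket (all of step 2 and value of joint cover above 1.6 rad and linear speed of stage_top below 0.01 m/s); the robot touches nothing.
It fails at once if the fingers or the arm touch a specimen stub (contact force between any of the fingers, the arm and stubs above 0.3 N).
It fails at once if the stage top is forced: pushed with more than 20 N (contact force between the fingers and stage_top above 20 N).
It fails at once if the stage top is lifted more than 10 mm off the deck (z of stage_top in the frame of dock above 0.038 m).
It fails at once if a bystander (notebook, stub box or mouse) is moved more than 20 mm (distance of any of notebook, stub_box, mouse from where it was at the start of the episode above 0.02 m).
It also fails if it takes over 61 s, if anything falls off the work surface, if the arm or the gripper's body presses on something with over 40 N, if the wrist force passes 120 N, or if a joint passes its speed limit or range.

## Working session

There is one attempt and no reset: what is moved stays moved. The work goes in short steps, Python scripts to look and compute and a tool call to move; the robot and the scene stay as the last step left them, time stands still between calls to the robot, and variables do not carry over. Pictures are saved under pics/ and viewed, at most 10 in all, crops included, and the job is handed in when it is done.

Besides the shell and the picture viewer there is one more tool, called after "Request:" as name(argument=value, ...) on one line, values as JSON. send_rows: Moves the arm, as the interface text tells. Its arguments: {"type":"object","properties":{"motion":{"type":"array"},"grip_force":{"type":"number"}},"required":["motion"]}

```bash
mkdir -p pics
python3 - <<'E'
from plant import *
import cv2,pickle
s=get_state(); print({k:s[k] for k in('clock','tool_pos','eef_rot','opening','contact_force')})
for n in('scene','top'):
    d=snapshot(n); pickle.dump(d,open(n+'0.pkl','wb')); print(n,d['vertical_fov'],d['cx'],d['cy'],d['extrinsics'].__repr__())
    cv2.imwrite(f'pics/{n}0.png',d['img'][:,:,::-1])
E
```

```text
{'clock': 0.0, 'tool_pos': array([ 0.23027438, -0.5803993 ,  0.24893712]), 'eef_rot': array([ 9.82203796e-01,  1.87816202e-01, -2.28245057e-04, -8.51610234e-04]), 'opening': 0.9969840496861959, 'contact_force': array([ 0.04775304, -0.5488881 ,  0.20252349])}
scene 50.481038017931056 319.47651707526916 241.37268121393404 array([[ 0.79094243, -0.35253118,  0.50013182,  1.20683267],
       [ 0.61183688,  0.46647597, -0.63879245, -0.89821377],
       [-0.00810522,  0.81124715,  0.58464722,  0.85880167],
       [ 0.        ,  0.        ,  0.        ,  1.        ]])
top 51.28493315589627 323.01363966239813 247.0865229218498 array([[-0.01665082,  0.98985701, -0.14108812,  0.32052807],
       [-0.99979717, -0.01488417,  0.01356768, -0.01898057],
       [ 0.01133008,  0.14128542,  0.98990407,  1.46016059],
       [ 0.        ,  0.        ,  0.        ,  1.        ]])
```

View pics/scene0.png

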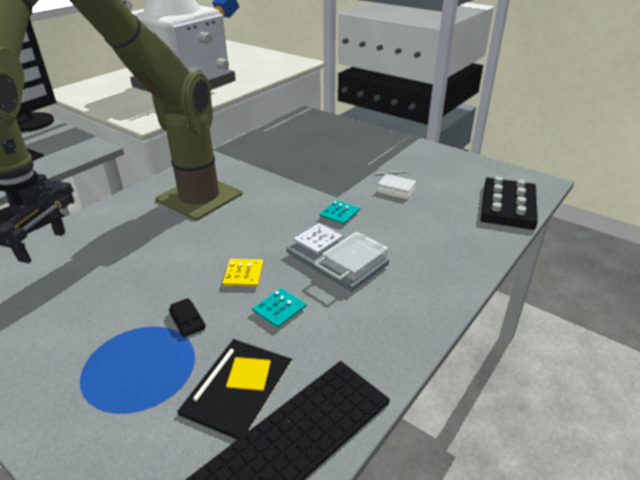

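View pics/top0.png

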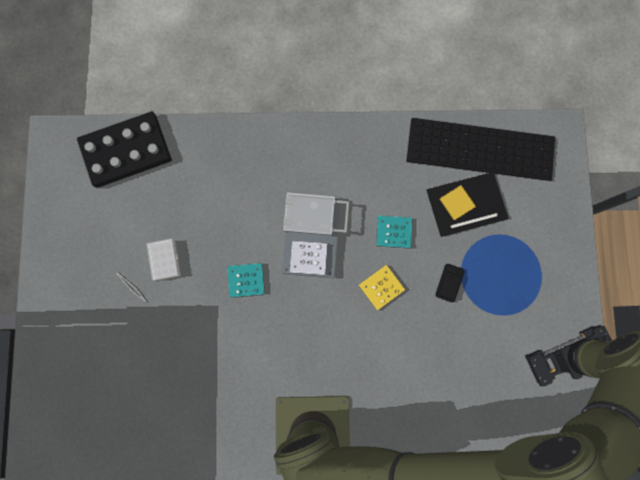

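Scene view: dock at about (340,255), cover handle near (322,292). In the top view the dock is at (310,235), the handle at (357,219) and the stage top at (308,257). I'll enlarge both.

```bash
cat > h.py <<'E'
import numpy as np,cv2,pickle
def f(d): return d['img'].shape[0]/2/np.tan(np.radians(d['vertical_fov'])/2)
def ray(d,u,v,fish=False):
    a=np.array([(u-d['cx']),-(v-d['cy'])])/f(d)
    if fish:
        r=np.hypot(*a); c=np.array([*(a/r*np.sin(r)),-np.cos(r)]) if r>1e-9 else np.array([0,0,-1.])
    else: c=np.array([*a,-1.])
    E=np.array(d['extrinsics']); w=E[:3,:3]@c
    return E[:3,3],w/np.linalg.norm(w)
def onz(d,u,v,z,fish=False):
    o,w=ray(d,u,v,fish); return o+w*(z-o[2])/w[2]
def proj(d,P,fish=False):
    E=np.array(d['extrinsics']); c=E[:3,:3].T@(np.asarray(P)-E[:3,3]); 
    if fish:
        r=np.hypot(c[0],c[1]); t=np.arctan2(r,-c[2]); k=t/max(r,1e-9)
    else: k=-1/c[2]
    return d['cx']+f(d)*k*c[0], d['cy']-f(d)*k*c[1]
def load(n): return pickle.load(open(n,'rb'))
E
python3 - <<'E'
from h import *
t=load('top0.pkl');s=load('scene0.pkl')
a=cv2.resize(t['img'][185:285,270:380],None,fx=5,fy=5,interpolation=cv2.INTER_CUBIC)
b=cv2.resize(s['img'][215:315,275:400],None,fx=5,fy=5,interpolation=cv2.INTER_CUBIC)
cv2.imwrite('pics/c1.png',a[:,:,::-1]);cv2.imwrite('pics/c2.png',b[:,:,::-1])
E
```

```text
(no output)
```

View pics/c1.png

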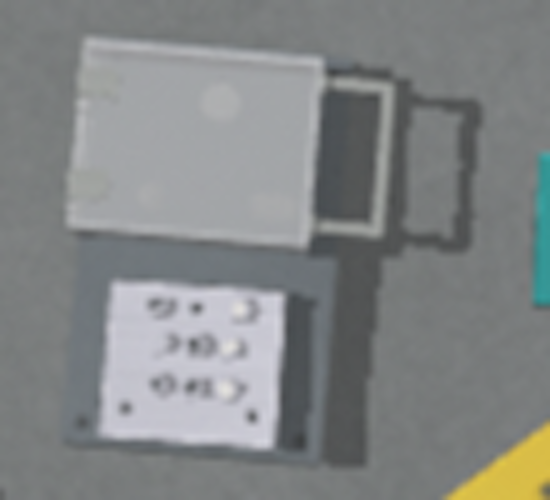

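View pics/c2.png

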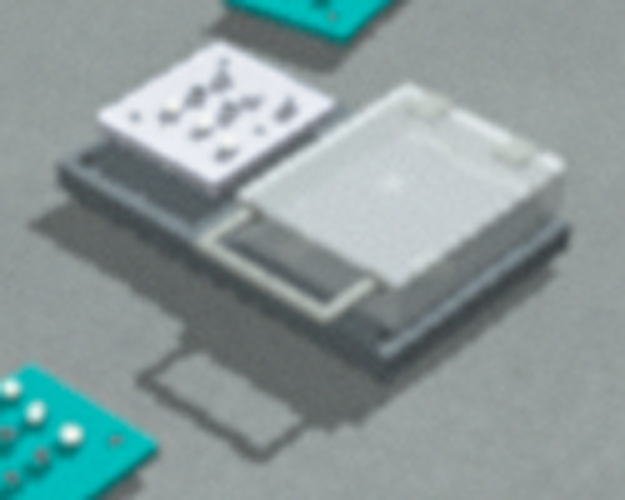

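```bash
cat > fit.py <<'E'
from h import *
from scipy.optimize import least_squares
t=load('top0.pkl');s=load('scene0.pkl')
T=lambda u,v:(270+u/5-.4,185+v/5-.4); S=lambda u,v:(275+u/5-.4,215+v/5-.4)
dock=[(t,T(86,40),(110,80,59)),(t,T(323,60),(110,-57,59)),(t,T(308,245),(0,-57,59)),(t,T(68,228),(0,80,59)),
(t,T(388,84),(97,-97,54)),(t,T(378,232),(13,-97,54)),(t,T(65,445),(-120,75,28)),(t,T(322,465),(-120,-75,28)),
(s,S(62,172),(-120,-75,28)),(s,S(385,352),(120,-75,28)),(s,S(208,240),(13,-97,54)),(s,S(322,314),(97,-97,54)),(s,S(402,285),(110,-57,59)),(s,S(240,195),(0,-57,59)),(s,S(408,85),(0,80,59)),(s,S(566,165),(110,80,59))]
stg=[(t,T(112,280),(45,50,48)),(t,T(287,292),(45,-50,48)),(t,T(275,447),(-45,-50,48)),(t,T(100,437),(-45,50,48)),
(s,S(335,103),(45,50,48)),(s,S(213,188),(45,-50,48)),(s,S(98,117),(-45,-50,48)),(s,S(222,40),(-45,50,48))]
def fit(L,x0):
    def w(p,m):
        c,n=np.cos(p[2]),np.sin(p[2]); m=np.array(m)/1000; return np.array([p[0]+c*m[0]-n*m[1],p[1]+n*m[0]+c*m[1],m[2]])
    def r(p): return np.concatenate([(onz(d,*px,m[2]/1000)-w(p,m))[:2] for d,px,m in L])
    o=least_squares(r,x0,loss='soft_l1',f_scale=.003); print(o.x,(r(o.x).reshape(-1,2)*1e3).round(1).tolist()); return o.x
if __name__=='__main__':
    a=fit(dock,[.6,0,0]);b=fit(stg,[.5,0,0])
    for L,x in((dock,a),(stg,b)):
        for d in(t,s): fit([l for l in L if l[0] is d],x)
E
python3 fit.py
```

```text
[ 0.56408975 -0.00554265 -0.0907666 ] [[-1.0, -0.9], [-2.2, -0.5], [-0.3, 0.2], [-0.9, 0.0], [0.9, 0.8], [-1.9, 0.9], [-1.8, -1.4], [-2.0, 0.7], [9.3, -2.9], [-3.0, 1.8], [0.2, 6.0], [-2.4, 1.1], [2.9, -0.4], [3.5, -0.1], [3.9, -0.9], [2.7, -2.1]]
[ 0.49470106  0.0035702  -0.09171804] [[-2.2, 0.7], [-1.5, 0.4], [-0.6, 0.6], [-2.5, -0.0], [0.1, -1.5], [3.5, -4.4], [2.7, 0.4], [1.3, 2.3]]
[ 0.56289059 -0.00555289 -0.09032762] [[0.3, -1.0], [-1.0, -0.5], [0.9, 0.2], [0.3, 0.0], [2.1, 0.8], [-0.7, 0.9], [-0.6, -1.3], [-0.9, 0.8]]
[ 0.56634868 -0.00528802 -0.09545756] [[7.3, -3.8], [-4.8, 2.1], [-1.6, 5.7], [-4.2, 1.2], [1.0, -0.1], [1.5, -0.4], [1.3, -1.2], [0.1, -1.8]]
[ 0.49299788  0.00397704 -0.08311378] [[-0.1, -0.1], [-0.3, -0.3], [0.8, 0.6], [-0.3, -0.1]]
[ 0.49662142  0.00288917 -0.0957399 ] [[-2.0, -0.6], [1.8, -3.5], [1.0, 0.9], [-0.9, 2.8]]
```

Dock at about (0.564, −0.0055), yaw −0.091. The two views agree to about 3 mm and the sizes match. Stage top is at about (−70, +3) mm in the dock frame. Now aligning the tool with the dock.

Request:
send_rows(motion=[{"rz": 0.094,"jaw": 2.6},{"rz": 0.094,"jaw": 2.6},{"rz": 0.094,"jaw": 2.6},{"rz": 0.094,"jaw": 2.6},{"rz": 0.094,"jaw": 2.6}], grip_force=8)

```text
schema error: expected keys x, y, z, rx, ry, rz, jaw
```

```bash
cat > go.py <<'E'
from plant import *
import numpy as np,sys
from scipy.spatial.transform import Rotation as R
P=[.564,-.0055,-.0908]
def dock2w(v): return np.r_[np.array(P[:2])+R.from_euler('z',P[2]).as_matrix()[:2,:2]@np.array(v[:2])/1e3, v[2]/1e3]
def w2dock(p):
    q=R.from_euler('z',-P[2]).apply(np.r_[np.array(p[:2])-P[:2],p[2]]); return q*1e3
def delta(v,yaw=0.):   # v: TCP target dock mm; tool down, x along dock x (+yaw)
    s=get_state(); r=R.from_quat(s['eef_rot'])
    want=R.from_euler('z',P[2]+yaw)*R.from_euler('x',np.pi)
    print('t',round(s['clock'],2),'dock mm',w2dock(s['tool_pos']).round(1),'open mm',round(s['opening']*88.1,1),'F',np.round(s['contact_force'],1),'ff',np.round(s['finger_force'],1))
    print('shift cm',(r.inv().apply(dock2w(v)-s['tool_pos'])*100).round(2),'turn',(r.inv()*want).as_rotvec().round(3))
if __name__=='__main__':
    a=list(map(float,sys.argv[1:])); delta(a[:3],*(a[3:4]))
E
python3 go.py 55 -97 130
```

```text
t 0.1 dock mm [-280.2 -602.8  249. ] open mm 87.9 F [ 0.7 -0.1  0.1] ff 0.0
shift cm [ 52.75 -29.97  11.94] turn [-0.002  0.     0.469]
```

Request:
send_rows(motion=[{"x": 0,"y": 0,"z": 0,"rx": 0,"ry": 0,"rz": 0.094,"jaw": 2.6},{"x": 0,"y": 0,"z": 0,"rx": 0,"ry": 0,"rz": 0.094,"jaw": 2.6},{"x": 0,"y": 0,"z": 0,"rx": 0,"ry": 0,"rz": 0.094,"jaw": 2.6},{"x": 0,"y": 0,"z": 0,"rx": 0,"ry": 0,"rz": 0.094,"jaw": 2.6},{"x": 0,"y": 0,"z": 0,"rx": 0,"ry": 0,"rz": 0.094,"jaw": 2.6}], grip_force=8)

```text
clock: 0.6
tool_pos: [0.2305, -0.5806, 0.2492]
eef_rot: [0.999, -0.048, -0.0, -0.0]
contact_force: [-0.1, -0.0, -0.3]
opening: 0.571
finger_force: 0.0
```

```bash
python3 go.py 55 -99 130
```

```text
t 0.6 dock mm [-280.  -602.9  249.2] open mm 50.3 F [-0.1 -0.  -0.3] ff 0.0
shift cm [ 33.25 -50.55  11.96] turn [-0.001  0.    -0.005]
```

Request:
send_rows(motion=[{"x": 1.6,"y": -2.5,"z": 0.6,"rx": 0,"ry": 0,"rz": 0,"jaw": 2.6},{"x": 1.6,"y": -2.5,"z": 0.6,"rx": 0,"ry": 0,"rz": 0,"jaw": 2.6},{"x": 1.6,"y": -2.5,"z": 0.6,"rx": 0,"ry": 0,"rz": 0,"jaw": 2.6},{"x": 1.6,"y": -2.5,"z": 0.6,"rx": 0,"ry": 0,"rz": 0,"jaw": 2.6},{"x": 1.6,"y": -2.5,"z": 0.6,"rx": 0,"ry": 0,"rz": 0,"jaw": 2.6}])

```text
clock: 1.1
tool_pos: [0.3222, -0.4626, 0.2192]
eef_rot: [0.999, -0.046, -0.0, -0.0]
contact_force: [1.1, -0.0, -0.2]
opening: 0.294
finger_force: 0.0
```

Request:
send_rows(motion=[{"x": 1.6,"y": -2.5,"z": 0.6,"rx": 0,"ry": 0,"rz": 0,"jaw": 2.6},{"x": 1.6,"y": -2.5,"z": 0.6,"rx": 0,"ry": 0,"rz": 0,"jaw": 2.6},{"x": 1.6,"y": -2.5,"z": 0.6,"rx": 0,"ry": 0,"rz": 0,"jaw": 2.6},{"x": 1.6,"y": -2.5,"z": 0.6,"rx": 0,"ry": 0,"rz": 0,"jaw": 2.6},{"x": 1.6,"y": -2.5,"z": 0.6,"rx": 0,"ry": 0,"rz": 0,"jaw": 2.6}])

```text
clock: 1.6
tool_pos: [0.4134, -0.3456, 0.1892]
eef_rot: [0.999, -0.046, -0.0, -0.0]
contact_force: [-0.5, 0.8, 0.1]
opening: 0.299
finger_force: 0.0
```

Request:
send_rows(motion=[{"x": 1.6,"y": -2.5,"z": 0.6,"rx": 0,"ry": 0,"rz": 0,"jaw": 2.6},{"x": 1.6,"y": -2.5,"z": 0.6,"rx": 0,"ry": 0,"rz": 0,"jaw": 2.6},{"x": 1.6,"y": -2.5,"z": 0.6,"rx": 0,"ry": 0,"rz": 0,"jaw": 2.6},{"x": 1.6,"y": -2.5,"z": 0.6,"rx": 0,"ry": 0,"rz": 0,"jaw": 2.6},{"x": 1.6,"y": -2.5,"z": 0.6,"rx": 0,"ry": 0,"rz": 0,"jaw": 2.6}])

```text
clock: 2.1
tool_pos: [0.5045, -0.2285, 0.1592]
eef_rot: [0.999, -0.046, -0.0, -0.0]
contact_force: [-0.1, -0.6, -0.1]
opening: 0.295
finger_force: 0.0
```

Request:
send_rows(motion=[{"x": 1.6,"y": -2.5,"z": 0.4,"rx": 0,"ry": 0,"rz": 0,"jaw": 2.6},{"x": 1.6,"y": -2.5,"z": 0.4,"rx": 0,"ry": 0,"rz": 0,"jaw": 2.6},{"x": 1.6,"y": -2.5,"z": 0.4,"rx": 0,"ry": 0,"rz": 0,"jaw": 2.6},{"x": 1.0,"y": -1.5,"z": 0,"rx": 0,"ry": 0,"rz": 0,"jaw": 2.6},{"x": 0,"y": 0,"z": 0,"rx": 0,"ry": 0,"rz": 0,"jaw": 2.6}])

```text
clock: 2.6
tool_pos: [0.5717, -0.1423, 0.1474]
eef_rot: [0.999, -0.044, 0.0, -0.001]
contact_force: [0.3, -1.3, -0.1]
opening: 0.298
finger_force: 0.0
```

Run:
```python
from go import *; from h import *
import pickle
delta([55,-97,130])
d=snapshot('wrist');pickle.dump(d,open('w1.pkl','wb'))
cv2.imwrite('pics/w1.png',d['img'][:,:,::-1])
print([np.round(proj(d,dock2w(p),True)) for p in((55,-97,54),(13,-97,54),(97,-97,54))])
```

```text
t 2.6 dock mm [  20.1 -135.5  147.4] open mm 26.2 F [ 0.3 -1.3 -0.1] ff 0.0
shift cm [ 3.5  -3.84  1.75] turn [-0.002 -0.001  0.003]
[array([261., 200.]), array([264., 262.]), array([259., 133.])]
```

View pics/w1.png

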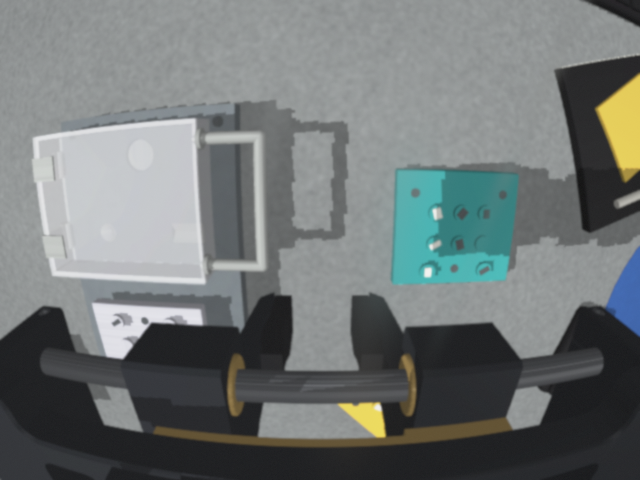

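The wrist view shows the bar centred at about (260,200), ends (257,137) and (262,267). Prediction was (261,200), so it agrees within about 2 mm. Moving over it, down, and gripping.

Request:
send_rows(motion=[{"x": 0.7,"y": -0.8,"z": 0.4,"rx": 0,"ry": 0,"rz": 0,"jaw": 2.6},{"x": 0.7,"y": -0.8,"z": 0.4,"rx": 0,"ry": 0,"rz": 0,"jaw": 2.6},{"x": 0.7,"y": -0.8,"z": 0.4,"rx": 0,"ry": 0,"rz": 0,"jaw": 2.6},{"x": 0.7,"y": -0.8,"z": 0.4,"rx": 0,"ry": 0,"rz": 0,"jaw": 2.6},{"x": 0.5,"y": -0.6,"z": 0.4,"rx": 0,"ry": 0,"rz": 0,"jaw": 2.6}])

```text
clock: 3.15
tool_pos: [0.6073, -0.1095, 0.1272]
eef_rot: [0.999, -0.046, 0.0, -0.0]
contact_force: [-0.1, 0.8, -0.2]
opening: 0.293
finger_force: 0.0
```

```bash
python3 go.py 54 -97 46
```

```text
t 3.15 dock mm [ 52.6 -99.6 127.2] open mm 25.8 F [-0.1  0.8 -0.2] ff 0.0
shift cm [ 0.14 -0.26  8.12] turn [-0.    -0.    -0.001]
```

Request:
send_rows(motion=[{"x": 0,"y": -0.2,"z": 1.5,"rx": 0,"ry": 0,"rz": 0,"jaw": 2.6},{"x": 0,"y": 0,"z": 1.5,"rx": 0,"ry": 0,"rz": 0,"jaw": 2.6},{"x": 0,"y": 0,"z": 1.5,"rx": 0,"ry": 0,"rz": 0,"jaw": 2.6},{"x": 0,"y": 0,"z": 1.2,"rx": 0,"ry": 0,"rz": 0,"jaw": 2.6},{"x": 0,"y": 0,"z": 1.0,"rx": 0,"ry": 0,"rz": 0,"jaw": 2.6}])

```text
clock: 3.65
tool_pos: [0.6059, -0.109, 0.0591]
eef_rot: [0.999, -0.046, -0.001, 0.0]
contact_force: [-0.5, -0.5, 0.6]
opening: 0.293
finger_force: 0.0
```

Request:
send_rows(motion=[{"x": 0,"y": 0,"z": 0.8,"rx": 0,"ry": 0,"rz": 0,"jaw": 2.6},{"x": 0,"y": 0,"z": 0.6,"rx": 0,"ry": 0,"rz": 0,"jaw": 2.6},{"x": 0,"y": 0,"z": 0,"rx": 0,"ry": 0,"rz": 0,"jaw": 2.6},{"x": 0,"y": 0,"z": 0,"rx": 0,"ry": 0,"rz": 0,"jaw": 0.4},{"x": 0,"y": 0,"z": 0,"rx": 0,"ry": 0,"rz": 0,"jaw": 0.4}])

```text
clock: 4.15
tool_pos: [0.6071, -0.1086, 0.0473]
eef_rot: [0.999, -0.046, 0.001, 0.0]
contact_force: [0.4, 0.6, -0.5]
opening: 0.142
finger_force: 0.2
```

Request:
send_rows(motion=[{"x": 0,"y": 0,"z": 0,"rx": 0,"ry": 0,"rz": 0,"jaw": 0.4},{"x": 0,"y": 0,"z": 0,"rx": 0,"ry": 0,"rz": 0,"jaw": 0.4},{"x": 0,"y": 0,"z": 0,"rx": 0,"ry": 0,"rz": 0,"jaw": 0.4},{"x": 0,"y": 0,"z": 0,"rx": 0,"ry": 0,"rz": 0,"jaw": 0.4},{"x": 0,"y": 0,"z": 0,"rx": 0,"ry": 0,"rz": 0,"jaw": 0.4}])

```text
clock: 4.65
tool_pos: [0.6073, -0.1067, 0.0472]
eef_rot: [0.999, -0.045, 0.001, -0.001]
contact_force: [0.1, 5.6, 3.2]
opening: 0.078
finger_force: 7.6
```

```bash
python3 go.py 54 -97 46
python3 - <<'E'
import numpy as np
r=np.hypot(177,25);a0=np.arctan2(25,177)
p=lambda c:np.array([-(80-r*np.cos(a0+c)),r*np.sin(a0+c)])
q=None
for k,c in enumerate(np.linspace(0,1.85,31)):
    # tool y = -dock y
    n=np.array([r*np.cos(a0+c),-r*np.sin(a0+c)])/10
    if q is not None: print(k,round(c,2),(n-q).round(2))
    q=n
E
```

```text
t 4.65 dock mm [ 52.3 -96.8  47.2] open mm 6.9 F [0.1 5.6 3.2] ff 7.6
shift cm [0.17 0.02 0.12] turn [-0.002 -0.001 -0.   ]
1 0.06 [-0.19 -1.09]
2 0.12 [-0.25 -1.07]
3 0.18 [-0.32 -1.05]
4 0.25 [-0.38 -1.03]
5 0.31 [-0.45 -1.01]
6 0.37 [-0.51 -0.98]
7 0.43 [-0.57 -0.94]
8 0.49 [-0.62 -0.91]
9 0.56 [-0.68 -0.87]
10 0.62 [-0.73 -0.82]
11 0.68 [-0.78 -0.78]
12 0.74 [-0.83 -0.73]
13 0.8 [-0.87 -0.68]
14 0.86 [-0.91 -0.62]
15 0.92 [-0.95 -0.56]
16 0.99 [-0.98 -0.5 ]
17 1.05 [-1.01 -0.44]
18 1.11 [-1.03 -0.38]
19 1.17 [-1.06 -0.31]
20 1.23 [-1.07 -0.25]
21 1.3 [-1.09 -0.18]
22 1.36 [-1.1  -0.12]
23 1.42 [-1.1  -0.05]
24 1.48 [-1.1   0.02]
25 1.54 [-1.1   0.09]
26 1.6 [-1.09  0.16]
27 1.66 [-1.08  0.22]
28 1.73 [-1.06  0.29]
29 1.79 [-1.04  0.35]
30 1.85 [-1.02  0.42]
```

Gripped. Following the arc.

Request:
send_rows(motion=[{"x": 0,"y": -0.2,"z": -1.1,"rx": 0,"ry": 0,"rz": 0,"jaw": 0.4},{"x": 0,"y": -0.25,"z": -1.07,"rx": 0,"ry": 0,"rz": 0,"jaw": 0.4},{"x": 0,"y": -0.32,"z": -1.05,"rx": 0,"ry": 0,"rz": 0,"jaw": 0.4},{"x": 0,"y": -0.38,"z": -1.03,"rx": 0,"ry": 0,"rz": 0,"jaw": 0.4},{"x": 0,"y": -0.45,"z": -1.0,"rx": 0,"ry": 0,"rz": 0,"jaw": 0.4}])

```text
clock: 5.15
tool_pos: [0.6086, -0.091, 0.0994]
eef_rot: [0.999, -0.046, 0.0, -0.001]
contact_force: [1.9, 4.1, -4.4]
opening: 0.082
finger_force: 8.4
```

```bash
python3 go.py 54 -80 98
```

```text
t 5.15 dock mm [ 52.2 -81.1  99.4] open mm 7.2 F [ 1.9  4.1 -4.4] ff 8.4
shift cm [ 0.18 -0.11  0.14] turn [-0.002 -0.001 -0.   ]
```

Request:
send_rows(motion=[{"x": 0,"y": -0.55,"z": -0.98,"rx": 0,"ry": 0,"rz": 0,"jaw": 0.4},{"x": 0,"y": -0.6,"z": -0.94,"rx": 0,"ry": 0,"rz": 0,"jaw": 0.4},{"x": 0,"y": -0.62,"z": -0.91,"rx": 0,"ry": 0,"rz": 0,"jaw": 0.4},{"x": 0,"y": -0.68,"z": -0.87,"rx": 0,"ry": 0,"rz": 0,"jaw": 0.4},{"x": 0,"y": -0.73,"z": -0.82,"rx": 0,"ry": 0,"rz": 0,"jaw": 0.4}])

```text
clock: 5.65
tool_pos: [0.6114, -0.0601, 0.1448]
eef_rot: [0.999, -0.046, 0.0, -0.0]
contact_force: [3.1, 5.4, -6.3]
opening: 0.079
finger_force: 8.6
```

Request:
send_rows(motion=[{"x": 0,"y": -0.78,"z": -0.78,"rx": 0,"ry": 0,"rz": 0,"jaw": 0.4},{"x": 0,"y": -0.83,"z": -0.73,"rx": 0,"ry": 0,"rz": 0,"jaw": 0.4},{"x": 0,"y": -0.87,"z": -0.68,"rx": 0,"ry": 0,"rz": 0,"jaw": 0.4},{"x": 0,"y": -0.91,"z": -0.62,"rx": 0,"ry": 0,"rz": 0,"jaw": 0.4},{"x": 0,"y": -0.95,"z": -0.56,"rx": 0,"ry": 0,"rz": 0,"jaw": 0.4}])

```text
clock: 6.15
tool_pos: [0.6154, -0.0175, 0.1784]
eef_rot: [0.999, -0.046, 0.0, 0.0]
contact_force: [3.5, 3.1, -6.8]
opening: 0.082
finger_force: 8.4
```

Run:
```python
from go import *
c=.92;a=np.arctan2(25,177);r=178.8
delta([52,80-r*np.cos(a+c),29+r*np.sin(a+c)-7])
```

```text
t 6.15 dock mm [ 52.2  -7.3 178.4] open mm 7.2 F [ 3.5  3.1 -6.8] ff 8.4
shift cm [-0.02  0.    0.04] turn [ 0.001 -0.001 -0.002]
```

Request:
send_rows(motion=[{"x": 0,"y": -0.98,"z": -0.5,"rx": 0,"ry": 0,"rz": 0,"jaw": 0.4},{"x": 0,"y": -1.0,"z": -0.44,"rx": 0,"ry": 0,"rz": 0,"jaw": 0.4},{"x": 0,"y": -1.03,"z": -0.38,"rx": 0,"ry": 0,"rz": 0,"jaw": 0.4},{"x": 0,"y": -1.06,"z": -0.31,"rx": 0,"ry": 0,"rz": 0,"jaw": 0.4},{"x": 0,"y": -1.07,"z": -0.25,"rx": 0,"ry": 0,"rz": 0,"jaw": 0.4}])

```text
clock: 6.65
tool_pos: [0.6204, 0.0332, 0.1978]
eef_rot: [0.999, -0.047, 0.001, 0.001]
contact_force: [2.5, -0.6, -1.4]
opening: 0.084
finger_force: 8.1
```

Request:
send_rows(motion=[{"x": 0,"y": -1.09,"z": -0.18,"rx": 0,"ry": 0,"rz": 0,"jaw": 0.4},{"x": 0,"y": -1.1,"z": -0.12,"rx": 0,"ry": 0,"rz": 0,"jaw": 0.4},{"x": 0,"y": -1.1,"z": -0.05,"rx": 0,"ry": 0,"rz": 0,"jaw": 0.4},{"x": 0,"y": -1.1,"z": 0.02,"rx": 0,"ry": 0,"rz": 0,"jaw": 0.4},{"x": 0,"y": -1.1,"z": 0.09,"rx": 0,"ry": 0,"rz": 0,"jaw": 0.4}])

```text
clock: 7.15
tool_pos: [0.6257, 0.089, 0.1995]
eef_rot: [0.999, -0.046, 0.001, -0.0]
contact_force: [5.6, -0.8, 0.4]
opening: 0.085
finger_force: 8.0
```

Request:
send_rows(motion=[{"x": 0,"y": -1.09,"z": 0.16,"rx": 0,"ry": 0,"rz": 0,"jaw": 0.4},{"x": 0,"y": -1.08,"z": 0.22,"rx": 0,"ry": 0,"rz": 0,"jaw": 0.4},{"x": 0,"y": -1.06,"z": 0.29,"rx": 0,"ry": 0,"rz": 0,"jaw": 0.4},{"x": 0,"y": -1.04,"z": 0.35,"rx": 0,"ry": 0,"rz": 0,"jaw": 0.4},{"x": 0,"y": -0.9,"z": 0.37,"rx": 0,"ry": 0,"rz": 0,"jaw": 0.4}])

```text
clock: 7.65
tool_pos: [0.6303, 0.1404, 0.1851]
eef_rot: [0.999, -0.046, 0.001, 0.0]
contact_force: [6.5, -0.8, -0.9]
opening: 0.083
finger_force: 8.0
```

Run:
```python
from go import *
c=1.84;a=np.arctan2(25,177);r=178.8
delta([52,80-r*np.cos(a+c),29+r*np.sin(a+c)-7])
```

```text
t 7.65 dock mm [ 52.8 151.3 185.1] open mm 7.3 F [ 6.5 -0.8 -0.9] ff 8.0
shift cm [-0.08  0.01 -0.09] turn [ 0.    -0.001 -0.001]
```

Request:
send_rows(motion=[{"x": 0,"y": 0,"z": 0,"rx": 0,"ry": 0,"rz": 0,"jaw": 3.6},{"x": 0,"y": 0,"z": 0,"rx": 0,"ry": 0,"rz": 0,"jaw": 3.6},{"x": 0,"y": 0,"z": 0,"rx": 0,"ry": 0,"rz": 0,"jaw": 3.6},{"x": 0,"y": 0,"z": -0.8,"rx": 0,"ry": 0,"rz": 0,"jaw": 3.6},{"x": 0,"y": 0,"z": -1.5,"rx": 0,"ry": 0,"rz": 0,"jaw": 3.6}])

```text
clock: 8.15
tool_pos: [0.6284, 0.1388, 0.2081]
eef_rot: [0.999, -0.046, -0.002, 0.001]
contact_force: [0.0, -0.4, 0.7]
opening: 0.407
finger_force: 0.0
```

Request:
send_rows(motion=[{"x": 0,"y": 0,"z": -2,"rx": 0,"ry": 0,"rz": 0,"jaw": 3.6},{"x": 0,"y": 0,"z": -2,"rx": 0,"ry": 0,"rz": 0,"jaw": 3.6},{"x": -2,"y": 0,"z": -2,"rx": 0,"ry": 0,"rz": 0,"jaw": 3.6},{"x": -3,"y": 0,"z": 0,"rx": 0,"ry": 0,"rz": 0,"jaw": 3.6},{"x": -3,"y": 0,"z": 0,"rx": 0,"ry": 0,"rz": 0,"jaw": 3.6}])

```text
clock: 8.65
tool_pos: [0.5494, 0.1464, 0.2698]
eef_rot: [0.999, -0.047, 0.001, -0.0]
contact_force: [-0.3, 0.2, 0.1]
opening: 0.411
finger_force: 0.0
```

Request:
send_rows(motion=[{"x": -4,"y": 1.5,"z": 0,"rx": 0,"ry": 0,"rz": 0,"jaw": 3.6},{"x": -4,"y": 1.5,"z": 0,"rx": 0,"ry": 0,"rz": 0,"jaw": 3.6},{"x": -4,"y": 1.5,"z": 0,"rx": 0,"ry": 0,"rz": 0,"jaw": 3.6},{"x": 0,"y": 0,"z": 0,"rx": 0,"ry": 0,"rz": 0,"jaw": 3.6},{"x": 0,"y": 0,"z": 0,"rx": 0,"ry": 0,"rz": 0,"jaw": 3.6}])

```text
clock: 9.15
tool_pos: [0.4261, 0.1128, 0.2693]
eef_rot: [0.999, -0.046, 0.001, -0.0]
contact_force: [0.3, -0.0, -0.7]
opening: 0.408
finger_force: 0.0
```

Run:
```python
from go import *; from h import *
import pickle
delta([-120,0,100])
I=[]
for n in('wrist','top','scene'):
    d=snapshot(n);pickle.dump(d,open(n+'1.pkl','wb'));I.append(d)
a=I[0]['img']
b=cv2.resize(I[1]['img'][185:285,240:380],None,fx=4,fy=4,interpolation=cv2.INTER_CUBIC)
cv2.imwrite('pics/w2.png',a[:,:,::-1]); cv2.imwrite('pics/t2.png',b[:,:,::-1])
```

```text
t 9.15 dock mm [-148.1  105.3  269.3] open mm 35.9 F [ 0.3 -0.  -0.7] ff 0.0
shift cm [ 2.81 10.54 16.93] turn [-0.001 -0.001 -0.002]
```

View pics/w2.png

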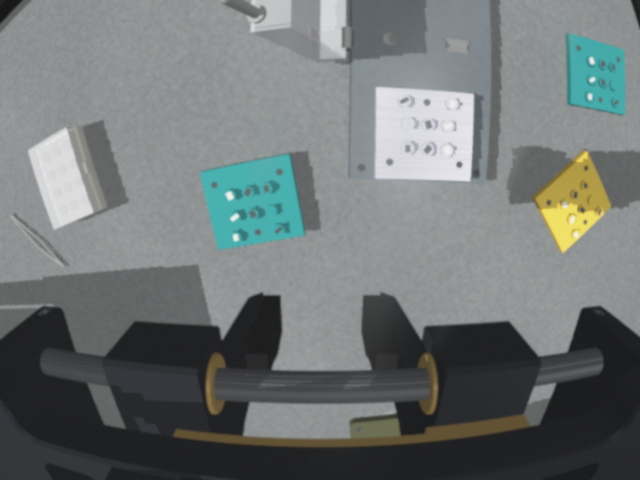

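The wrist view shows the cover standing open at left. The cone is at (390,38), the groove at (457,45), and the stage top is the bright plate with corners at about (376,87), (473,94), (473,181), (375,178). Now measuring stage against dock from this view.

Run:
```python
from go import *; from h import *
def meas(d):
    g=cv2.cvtColor(d['img'],cv2.COLOR_RGB2HSV)
    m=((g[...,2]>185)&(g[...,1]<40)).astype(np.uint8); 
    n,l,st,c=cv2.connectedComponentsWithStats(cv2.morphologyEx(m,cv2.MORPH_OPEN,np.ones((3,3))))
    k=l[150,385]; print('label',k,st[k])
    ct=max(cv2.findContours((l==k).astype(np.uint8),cv2.RETR_EXTERNAL,cv2.CHAIN_APPROX_NONE)[0],key=cv2.contourArea)[:,0]
    P=np.array([w2dock(onz(d,u,v,.048,True))[:2] for u,v in ct],np.float32)
    print('rect',cv2.minAreaRect(P))
    # line fits of the four sides
    lo,hi=np.percentile(P,2,axis=0),np.percentile(P,98,axis=0);c=(lo+hi)/2
    for ax in(0,1):
        for sg in(-1,1):
            e=lo[ax] if sg<0 else hi[ax]
            s=P[(abs(P[:,ax]-e)<4)&(abs(P[:,1-ax]-c[1-ax])<35)]
            p=np.polyfit(s[:,1-ax]-c[1-ax],s[:,ax],1); print('side','xy'[ax],sg,p.round(4))
d=load('wrist1.pkl'); meas(d)
# deck edges: print grey profile rows
im=cv2.cvtColor(d['img'],cv2.COLOR_RGB2GRAY)
for nm,p in dict(cone=(27,36,28),groove=(27,-36,28),lc=(-120,75,28),rc=(-120,-75,28)).items(): print(nm,np.round(proj(d,dock2w(p),True),1))
s=np.hstack([cv2.resize(d['img'][20:70,370:480],None,fx=5,fy=5,interpolation=cv2.INTER_CUBIC)])
s2=cv2.resize(d['img'][150:200,340:500],None,fx=5,fy=5,interpolation=cv2.INTER_CUBIC)
o=np.zeros((510,800,3),np.uint8);o[:250,:550]=s;o[260:]=s2;cv2.imwrite('pics/c3.png',o[:,:,::-1])
```

```text
label 5 [ 375   87   99   95 8452]
rect ((-71.85974884033203, 4.3051605224609375), (89.8863754272461, 100.11802673339844), 0.2930459976196289)
side x -1 [-7.000000e-04 -1.161202e+02]
side x 1 [-5.50000e-03 -2.74753e+01]
side y -1 [ 8.00000e-04 -4.51805e+01]
side y 1 [1.70000e-03 5.39694e+01]
cone [390.3  38.2]
groove [457.5  44.7]
lc [351.2 178.7]
rc [486.7 182.7]
```

View pics/c3.png

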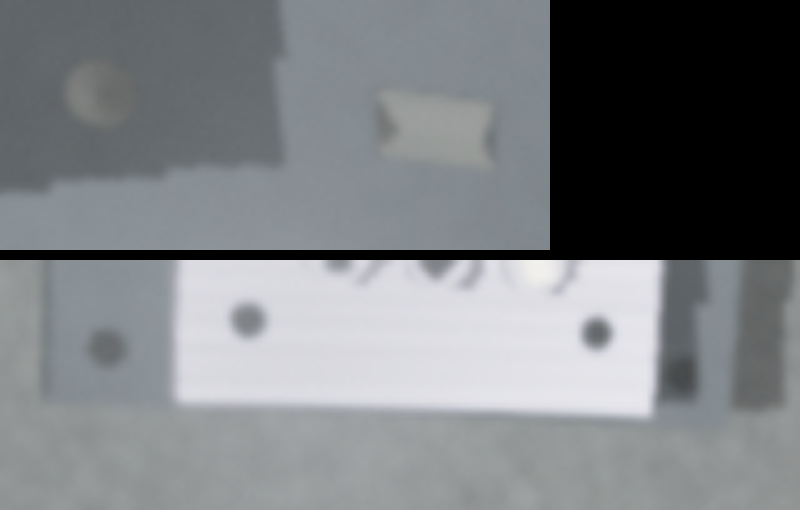

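The seats sit within about 0.5 mm of prediction. Stage top is at (−72, +4) mm with yaw about 0, so it needs +127 mm in x and −4 mm in y. Going behind its rear edge with the fingers spread to 60 mm.

Request:
send_rows(motion=[{"x": 0,"y": 2.5,"z": 2.5,"rx": 0,"ry": 0,"rz": 0,"jaw": 6.0},{"x": 0,"y": 2.5,"z": 2.5,"rx": 0,"ry": 0,"rz": 0,"jaw": 6.0},{"x": 0,"y": 2.5,"z": 2.5,"rx": 0,"ry": 0,"rz": 0,"jaw": 6.0},{"x": 0,"y": 2.6,"z": 2.5,"rx": 0,"ry": 0,"rz": 0,"jaw": 6.0},{"x": 0,"y": 0,"z": 2.5,"rx": 0,"ry": 0,"rz": 0,"jaw": 6.0}])

```text
clock: 9.8
tool_pos: [0.4181, 0.0091, 0.1423]
eef_rot: [0.999, -0.049, 0.001, 0.001]
contact_force: [0.2, -0.1, -0.2]
opening: 0.679
finger_force: 0.0
```

Request:
send_rows(motion=[{"x": 0,"y": 0,"z": 2.5,"rx": 0,"ry": 0,"rz": 0,"jaw": 6.0},{"x": 0,"y": 0,"z": 2.5,"rx": 0,"ry": 0,"rz": 0,"jaw": 6.0},{"x": 0,"y": 0,"z": 2.0,"rx": 0,"ry": 0,"rz": 0,"jaw": 6.0},{"x": 0,"y": 0,"z": 1.5,"rx": 0,"ry": 0,"rz": 0,"jaw": 6.0},{"x": 0,"y": 0,"z": 0,"rx": 0,"ry": 0,"rz": 0,"jaw": 6.0}])

```text
clock: 10.3
tool_pos: [0.4267, 0.013, 0.064]
eef_rot: [0.999, -0.046, -0.007, 0.001]
contact_force: [-0.4, 0.1, -0.5]
opening: 0.683
finger_force: 0.0
```

```bash
python3 go.py -126 4 44
```

```text
t 10.3 dock mm [-138.4    6.    64. ] open mm 60.2 F [-0.4  0.1 -0.5] ff 0.0
shift cm [1.27 0.19 1.98] turn [ 0.002  0.014 -0.002]
```

Request:
send_rows(motion=[{"x": 0,"y": 0.2,"z": 0.7,"rx": 0,"ry": 0,"rz": 0,"jaw": 6.0},{"x": 0,"y": 0,"z": 0.7,"rx": 0,"ry": 0,"rz": 0,"jaw": 6.0},{"x": 0,"y": 0,"z": 0.5,"rx": 0,"ry": 0,"rz": 0,"jaw": 6.0},{"x": 0,"y": 0,"z": 0,"rx": 0,"ry": 0,"rz": 0,"jaw": 6.0},{"x": 0,"y": 0,"z": 0,"rx": 0,"ry": 0,"rz": 0,"jaw": 6.0}])

```text
clock: 10.8
tool_pos: [0.43, 0.0111, 0.0516]
eef_rot: [0.999, -0.046, -0.012, 0.001]
contact_force: [0.9, -0.6, 0.1]
opening: 0.681
finger_force: 0.0
```

```bash
python3 go.py -126 4 44
```

```text
t 10.8 dock mm [-134.9    4.4   51.6] open mm 60.0 F [ 0.9 -0.6  0.1] ff 0.0
shift cm [0.91 0.03 0.74] turn [ 0.003  0.023 -0.002]
```

Request:
send_rows(motion=[{"x": 0.2,"y": 0,"z": 0.2,"rx": 0,"ry": 0.004,"rz": 0,"jaw": 6.0},{"x": 0.1,"y": 0,"z": 0.2,"rx": 0,"ry": 0.005,"rz": 0,"jaw": 6.0},{"x": 0.1,"y": 0,"z": 0.2,"rx": 0,"ry": 0.005,"rz": 0,"jaw": 6.0},{"x": 0.1,"y": 0,"z": 0.1,"rx": 0,"ry": 0.005,"rz": 0,"jaw": 6.0},{"x": 0,"y": 0,"z": 0,"rx": 0,"ry": 0.004,"rz": 0,"jaw": 6.0}])

```text
clock: 11.3
tool_pos: [0.4378, 0.0109, 0.0482]
eef_rot: [0.999, -0.047, -0.005, 0.001]
contact_force: [-1.3, -0.4, 0.1]
opening: 0.681
finger_force: 0.3
```

```bash
python3 go.py -126 4 44
```

```text
t 11.3 dock mm [-127.2    4.9   48.2] open mm 60.0 F [-1.3 -0.4  0.1] ff 0.3
shift cm [0.12 0.09 0.42] turn [ 0.003  0.009 -0.003]
```

Request:
send_rows(motion=[{"x": 0.1,"y": 0,"z": 0.2,"rx": 0,"ry": 0.004,"rz": 0,"jaw": 6.0},{"x": 0.3,"y": 0.01,"z": 0.2,"rx": 0,"ry": 0.005,"rz": 0,"jaw": 6.0},{"x": 0.4,"y": 0.01,"z": 0,"rx": 0,"ry": 0,"rz": 0,"jaw": 6.0},{"x": 0.4,"y": 0.02,"z": 0,"rx": 0,"ry": 0,"rz": 0,"jaw": 6.0},{"x": 0.4,"y": 0.02,"z": 0,"rx": 0,"ry": 0,"rz": 0,"jaw": 6.0}])

```text
clock: 11.8
tool_pos: [0.4557, 0.0087, 0.0454]
eef_rot: [0.999, -0.046, -0.002, 0.002]
contact_force: [-1.2, 0.9, -0.3]
opening: 0.679
finger_force: 0.7
```

Request:
send_rows(motion=[{"x": 0.5,"y": 0.02,"z": 0,"rx": 0,"ry": 0,"rz": 0,"jaw": 6.0},{"x": 0.5,"y": 0.02,"z": 0,"rx": 0,"ry": 0,"rz": 0,"jaw": 6.0},{"x": 0.5,"y": 0.02,"z": 0,"rx": 0,"ry": 0,"rz": 0,"jaw": 6.0},{"x": 0.5,"y": 0.02,"z": 0,"rx": 0,"ry": 0,"rz": 0,"jaw": 6.0},{"x": 0.5,"y": 0.02,"z": 0,"rx": 0,"ry": 0,"rz": 0,"jaw": 6.0}])

```text
clock: 12.3
tool_pos: [0.4804, 0.0054, 0.0454]
eef_rot: [0.999, -0.046, -0.002, 0.002]
contact_force: [-1.3, -0.2, 0.8]
opening: 0.68
finger_force: 0.8
```

```bash
cat > ms.py <<'E'
from go import *; from h import *
import sys
delta([0,0,44])
d=snapshot('top')
def run(d,z):
    g=cv2.cvtColor(d['img'],cv2.COLOR_RGB2HSV)
    m=((g[...,2]>185)&(g[...,1]<40)).astype(np.uint8)
    roi=np.zeros_like(m); q=np.array([proj(d,dock2w(p)) for p in((-118,72,40),(118,72,40),(118,-72,40),(-118,-72,40))],np.int32)
    cv2.fillPoly(roi,[q],1); m&=roi
    n,l,st,c=cv2.connectedComponentsWithStats(m); k=1+st[1:,4].argmax()
    ct=max(cv2.findContours((l==k).astype(np.uint8),cv2.RETR_EXTERNAL,cv2.CHAIN_APPROX_NONE)[0],key=cv2.contourArea)[:,0]
    P=np.array([w2dock(onz(d,u,v,z))[:2] for u,v in ct],np.float32); print('top rect',cv2.minAreaRect(P),'max x,y lim',P.min(0),P.max(0))
run(load('top0.pkl'),.048); run(d,.048); cv2.imwrite('pics/%s.png'%sys.argv[1],cv2.resize(d['img'][180:290,250:390],None,fx=5,fy=5,interpolation=cv2.INTER_CUBIC)[:,:,::-1])
E
python3 ms.py m1
```

```text
t 12.3 dock mm [-84.2   3.3  45.4] open mm 59.9 F [-1.3 -0.2  0.8] ff 0.8
shift cm [8.42 0.32 0.11] turn [ 0.004  0.004 -0.001]
top rect ((-72.22935485839844, 3.8684768676757812), (87.9301528930664, 96.322998046875), 0.2144479602575302) max x,y lim [-116.178604  -44.385906] [-28.158852  52.15187 ]
top rect ((6.659998893737793, -33.90220260620117), (46.90132141113281, 24.526227951049805), 48.93120193481445) max x,y lim [-17.99168  -47.964657] [16.76391  -9.508204]
```

Request:
send_rows(motion=[{"x": 0.6,"y": 0.02,"z": 0,"rx": 0,"ry": 0,"rz": 0,"jaw": 6.0},{"x": 0.6,"y": 0.02,"z": 0,"rx": 0,"ry": 0,"rz": 0,"jaw": 6.0},{"x": 0.6,"y": 0.02,"z": 0,"rx": 0,"ry": 0,"rz": 0,"jaw": 6.0},{"x": 0.6,"y": 0.02,"z": 0,"rx": 0,"ry": 0,"rz": 0,"jaw": 6.0},{"x": 0.5,"y": 0.02,"z": 0,"rx": 0,"ry": 0,"rz": 0,"jaw": 6.0}])

```text
clock: 12.85
tool_pos: [0.5095, 0.0017, 0.0453]
eef_rot: [0.999, -0.046, -0.002, 0.002]
contact_force: [-1.8, -1.0, 1.0]
opening: 0.685
finger_force: 1.0
```

Request:
send_rows(motion=[{"x": 0.5,"y": 0.02,"z": 0,"rx": 0,"ry": 0,"rz": 0,"jaw": 6.0},{"x": 0.5,"y": 0.02,"z": 0,"rx": 0,"ry": 0,"rz": 0,"jaw": 6.0},{"x": 0.5,"y": 0.02,"z": 0,"rx": 0,"ry": 0,"rz": 0,"jaw": 6.0},{"x": 0.3,"y": 0,"z": 0,"rx": 0,"ry": 0,"rz": 0,"jaw": 6.0},{"x": 0.1,"y": 0,"z": 0,"rx": 0,"ry": 0,"rz": 0,"jaw": 6.0}])

```text
clock: 13.35
tool_pos: [0.5284, -0.0007, 0.0452]
eef_rot: [0.999, -0.046, -0.001, 0.002]
contact_force: [-1.9, -0.5, 0.1]
opening: 0.681
finger_force: 0.7
```

Run:
```python
from go import *; from h import *
import pickle
delta([0,0,44])
d=snapshot('wrist');pickle.dump(d,open('wrist2.pkl','wb'))
cv2.imwrite('pics/w3.png',d['img'][:,:,::-1])
for p in((27,36,28),(27,-36,28),(87,0,28)): print(np.round(proj(d,dock2w(p),True),1))
```

```text
t 13.35 dock mm [-35.9   1.5  45.2] open mm 60.0 F [-1.9 -0.5  0.1] ff 0.7
shift cm [3.59 0.15 0.11] turn [ 0.004  0.003 -0.001]
[238.6 169.8]
[410.4 169.7]
[324.7  25.4]
```

View pics/w3.png

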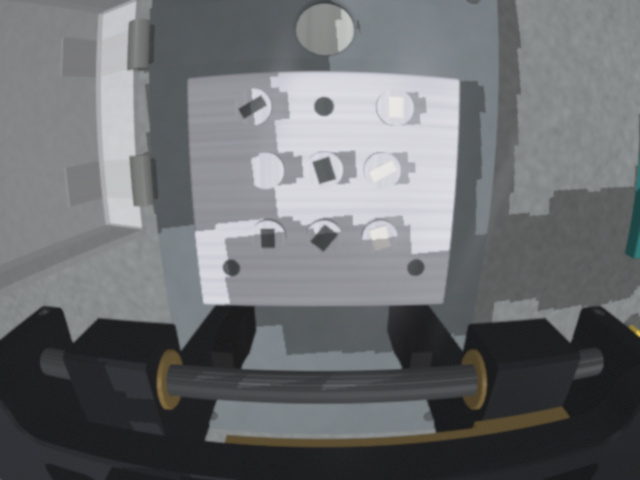

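The pocket is at (325,29), as predicted within a few px. The three foot bolts on top of the plate are at (231,267), (416,267) and (324,105).

```bash
cat > fw.py <<'E'
from go import *; from h import *
def meas(d,z,guess,ps=None,w=9):
    g=cv2.cvtColor(d['img'],cv2.COLOR_RGB2GRAY).astype(float); Q=[]
    for u,v in guess:
        p=g[v-w:v+w+1,u-w:u+w+1]; m=np.clip(np.median(p)*.75-p,0,None); y,x=np.mgrid[-w:w+1,-w:w+1]
        Q.append(w2dock(onz(d,u+(m*x).sum()/m.sum(),v+(m*y).sum()/m.sum(),z,True))[:2])
    Q=np.array(Q); L,Rr,N=Q; print('feet L,R,N',Q.round(1).tolist(),'spacing',np.linalg.norm(L-Rr).round(1),(N-(L+Rr)/2).round(1))
    y=L-Rr; print('yaw from L-R',np.arctan2(-y[0],y[1]).round(4),'nose-mid',np.arctan2(*(N-(L+Rr)/2)[::-1]).round(4))
if __name__=='__main__':
    d=load('wrist2.pkl'); meas(d,.048,[(231,267),(416,267),(324,105)])
    m=cv2.inRange(d['img'][0:70,280:370],(130,130,120),(255,255,255)); n,l,st,c=cv2.connectedComponentsWithStats(m)
    ct=max(cv2.findContours((l==l[29,45]).astype(np.uint8)*255,cv2.RETR_EXTERNAL,cv2.CHAIN_APPROX_NONE)[0],key=cv2.contourArea)
    (a,b),(e,f_),_=cv2.fitEllipse(ct); print('pocket px',280+a,b,e,f_,w2dock(onz(d,280+a,b,.0255,True)))
E
python3 fw.py
```

```text
feet L,R,N [[-8.6, 36.2], [1.0, 1.5], [1.0, 1.5]] spacing 36.0 [  4.8 -17.3]
yaw from L-R 0.2695 nose-mid -1.3013
pocket px 325.74391174316406 28.90797996520996 47.60911178588867 57.0833740234375 [86.13872553 -0.47453509 25.5       ]fw.py:6: RuntimeWarning: invalid value encountered in scalar divide
  Q.append(w2dock(onz(d,u+(m*x).sum()/m.sum(),v+(m*y).sum()/m.sum(),z,True))[:2])
```

```bash
sed -i 's/m=np.clip(np.median(p)\*.75-p,0,None)/m=(p<(p.min()+np.median(p))\/2).astype(float)/' fw.py; python3 fw.py
```

```text
feet L,R,N [[-8.7, 36.3], [-8.9, -35.7], [51.6, -0.2]] spacing 72.0 [60.4 -0.5]
yaw from L-R -0.0032 nose-mid -0.0085
pocket px 325.74391174316406 28.90797996520996 47.60911178588867 57.0833740234375 [86.13872553 -0.47453509 25.5       ]
```

Feet spacing is 72.0 and 60.4 mm, as it should be. The y and yaw errors are under 0.5 mm and 0.5°, with 35.6 mm still to go. Straight on, slower.

Request:
send_rows(motion=[{"x": 0.4,"y": 0,"z": 0,"rx": 0,"ry": 0,"rz": 0,"jaw": 6.0},{"x": 0.4,"y": 0.01,"z": 0,"rx": 0,"ry": 0,"rz": 0,"jaw": 6.0},{"x": 0.4,"y": 0,"z": 0,"rx": 0,"ry": 0,"rz": 0,"jaw": 6.0},{"x": 0.4,"y": 0.01,"z": 0,"rx": 0,"ry": 0,"rz": 0,"jaw": 6.0},{"x": 0.3,"y": 0,"z": 0,"rx": 0,"ry": 0,"rz": 0,"jaw": 6.0}])

```text
clock: 13.9
tool_pos: [0.5471, -0.0026, 0.0451]
eef_rot: [0.999, -0.046, -0.002, 0.002]
contact_force: [-1.8, -0.0, 0.8]
opening: 0.682
finger_force: 0.8
```

Request:
send_rows(motion=[{"x": 0.2,"y": 0,"z": 0,"rx": 0,"ry": 0,"rz": 0,"jaw": 6.0},{"x": 0.2,"y": 0,"z": 0,"rx": 0,"ry": 0,"rz": 0,"jaw": 6.0},{"x": 0.2,"y": 0,"z": 0,"rx": 0,"ry": 0,"rz": 0,"jaw": 6.0},{"x": 0.2,"y": 0,"z": 0,"rx": 0,"ry": 0,"rz": 0,"jaw": 6.0},{"x": 0.1,"y": 0,"z": 0,"rx": 0,"ry": 0,"rz": 0,"jaw": 6.0}])

```text
clock: 14.4
tool_pos: [0.5563, -0.0034, 0.0451]
eef_rot: [0.999, -0.046, -0.001, 0.002]
contact_force: [-0.2, -0.3, 0.3]
opening: 0.681
finger_force: 0.0
```

```bash
python3 go.py 0 1.5 45
```

```text
t 14.4 dock mm [-7.8  1.4 45.1] open mm 60.0 F [-0.2 -0.3  0.3] ff 0.0
shift cm [ 0.78 -0.01  0.01] turn [ 0.004  0.003 -0.001]
```

Request:
send_rows(motion=[{"x": 0.1,"y": 0,"z": 0,"rx": 0,"ry": 0,"rz": 0,"jaw": 6.0},{"x": 0.1,"y": 0,"z": 0,"rx": 0,"ry": 0,"rz": 0,"jaw": 6.0},{"x": 0.1,"y": 0,"z": 0,"rx": 0,"ry": 0,"rz": 0,"jaw": 6.0},{"x": 0.1,"y": 0,"z": 0,"rx": 0,"ry": 0,"rz": 0,"jaw": 6.0},{"x": 0,"y": 0,"z": 0,"rx": 0,"ry": 0,"rz": 0,"jaw": 6.0}])

```text
clock: 14.9
tool_pos: [0.5598, -0.0037, 0.0451]
eef_rot: [0.999, -0.046, -0.002, 0.002]
contact_force: [-0.2, 0.0, -0.1]
opening: 0.682
finger_force: 0.0
```

Run:
```python
from go import *; from h import *
import pickle
delta([0,1.5,45])
d=snapshot('wrist');pickle.dump(d,open('wrist3.pkl','wb'))
g=cv2.cvtColor(d['img'],cv2.COLOR_RGB2GRAY)
for z in(.048,.0435):
  print(z,[np.round(proj(d,dock2w((*p,z*1e3)),True),1).tolist() for p in((27,36),(27,-36),(87,0))])
from fw import meas
meas(d,.046,[(231,267),(416,267),(324,105)])
```

```text
t 14.9 dock mm [-4.4  1.4 45.1] open mm 60.1 F [-0.2  0.  -0.1] ff 0.0
shift cm [ 0.44 -0.01  0.01] turn [ 0.004  0.003 -0.001]
0.048 [[231.9, 257.2], [417.1, 256.8], [325.0, 95.1]]
0.0435 [[234.4, 253.3], [414.4, 252.9], [324.8, 96.2]]
feet L,R,N [[25.2, 36.4], [24.7, -35.1], [85.3, 0.0]] spacing 71.5 [60.3 -0.6]
yaw from L-R -0.0071 nose-mid -0.0098
```

No contact force and the feet are near the seats, so the stage has probably dropped in. Backing off and verifying.

Request:
send_rows(motion=[{"x": -0.6,"y": 0,"z": 0,"rx": 0,"ry": 0,"rz": 0,"jaw": 6.0},{"x": -1.2,"y": 0,"z": 0,"rx": 0,"ry": 0,"rz": 0,"jaw": 6.0},{"x": -1.5,"y": 0,"z": -1,"rx": 0,"ry": 0,"rz": 0,"jaw": 6.0},{"x": -1.0,"y": 0,"z": -2,"rx": 0,"ry": 0,"rz": 0,"jaw": 6.0},{"x": 0,"y": 0,"z": -2,"rx": 0,"ry": 0,"rz": 0,"jaw": 6.0}])

```text
clock: 15.45
tool_pos: [0.5141, 0.0006, 0.0955]
eef_rot: [0.999, -0.047, -0.004, 0.002]
contact_force: [0.5, 0.6, -0.6]
opening: 0.682
finger_force: 0.0
```

Request:
send_rows(motion=[{"x": 0,"y": 0,"z": -2,"rx": 0,"ry": 0,"rz": 0,"jaw": 6.0},{"x": 0,"y": 0,"z": -2,"rx": 0,"ry": 0,"rz": 0,"jaw": 6.0},{"x": 0,"y": 0,"z": -1,"rx": 0,"ry": 0,"rz": 0,"jaw": 6.0},{"x": 0,"y": 0,"z": 0,"rx": 0,"ry": 0,"rz": 0,"jaw": 6.0},{"x": 0,"y": 0,"z": 0,"rx": 0,"ry": 0,"rz": 0,"jaw": 6.0}])

```text
clock: 15.95
tool_pos: [0.5167, 0.0009, 0.1447]
eef_rot: [0.999, -0.046, -0.002, 0.002]
contact_force: [-0.1, -0.8, 0.2]
opening: 0.679
finger_force: 0.0
```

Run:
```python
from go import *; from h import *
import pickle
from fw import meas
meas(load('wrist3.pkl'),.0435,[(231,257),(416,257),(324,98)]); meas(load('wrist3.pkl'),.048,[(231,257),(416,257),(324,98)])
delta([0,1.5,45])
d=snapshot('wrist');pickle.dump(d,open('wrist4.pkl','wb'))
G=[tuple(int(round(x)) for x in proj(d,dock2w((*p,43.5)),True)) for p in((27,36),(27,-36),(87,0))]; print(G)
meas(d,.0435,G); meas(d,.048,G)
cv2.imwrite('pics/w4.png',d['img'][:,:,::-1])
```

```text
feet L,R,N [[26.3, 37.0], [25.5, -35.7], [86.4, -0.8]] spacing 72.7 [60.5 -1.4]
yaw from L-R -0.0107 nose-mid -0.0229
feet L,R,N [[27.9, 35.8], [27.2, -34.5], [86.1, -0.7]] spacing 70.3 [58.5 -1.3]
yaw from L-R -0.0107 nose-mid -0.0229
t 15.95 dock mm [-47.7   2.1 144.7] open mm 59.8 F [-0.1 -0.8  0.2] ff 0.0
shift cm [4.81 0.01 9.95] turn [ 0.004  0.004 -0.001]
[(267, 136), (381, 136), (324, 42)]
feet L,R,N [[26.7, 37.0], [25.9, -35.5], [86.6, -0.0]] spacing 72.5 [60.3 -0.8]
yaw from L-R -0.0109 nose-mid -0.0127
feet L,R,N [[26.8, 36.3], [26.1, -34.8], [85.6, 0.0]] spacing 71.1 [59.1 -0.8]
yaw from L-R -0.0109 nose-mid -0.0127
```

View pics/w4.png

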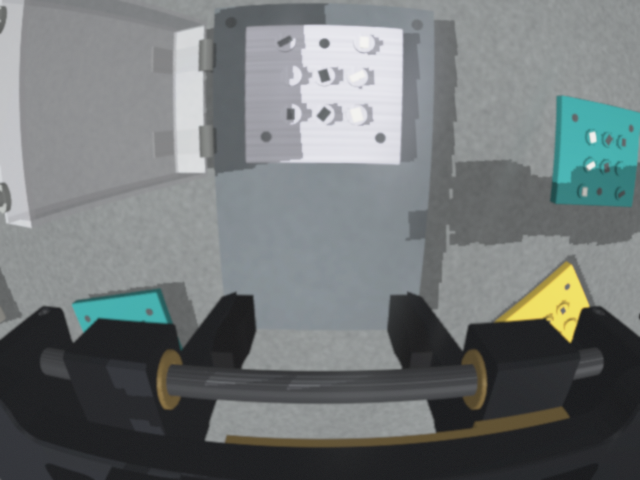

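The view shows the cover open at left and the plate over the seats, bolts at (266,137), (380,137), (324,43). I'll triangulate each bolt's height across the two wrist views: 43.5 mm seated, 48 mm not.

Run:
```python
from go import *; from h import *
def px(d,u,v,w):
    g=cv2.cvtColor(d['img'],cv2.COLOR_RGB2GRAY).astype(float); p=g[v-w:v+w+1,u-w:u+w+1]; m=(p<(p.min()+np.median(p))/2); y,x=np.nonzero(m); return u-w+x.mean(),v-w+y.mean()
a,b=load('wrist3.pkl'),load('wrist4.pkl')
for n,ga,gb in(('L',(231,257),(266,137)),('R',(416,257),(380,137)),('N',(324,98),(324,43))):
    pa,pb=px(a,*ga,8),px(b,*gb,6); M=[];y=[]
    A=np.zeros((3,3));B=np.zeros(3)
    for d,p in((a,pa),(b,pb)):
        o,w=ray(d,*p,True); Q=np.eye(3)-np.outer(w,w); A+=Q;B+=Q@o
    print(n,np.round(pa,1),np.round(pb,1),w2dock(np.linalg.solve(A,B))*[1,1,1e3] if 0 else (w2dock(np.linalg.solve(A,B))).round(1))
# control: deck-level loads with scene/top rect
d=snapshot('top')
g=cv2.cvtColor(d['img'],cv2.COLOR_RGB2HSV);
```

```text
L [232.3 254.9] [265.6 136.2] [26.8 36.6 44.9]
R [415.6 257. ] [380.  137.5] [ 26.1 -35.5  46.2]
N [327.3  98.1] [323.9  43. ] [86.1 -0.4 45.6]
```

Heights are ambiguous at 45–46 mm. A gentle nudge will tell: seated, it resists at TCP x≈0.

Request:
send_rows(motion=[{"x": 0,"y": 0,"z": 2.5,"rx": 0,"ry": 0,"rz": 0,"jaw": 6.0},{"x": 0,"y": 0,"z": 2.5,"rx": 0,"ry": 0,"rz": 0,"jaw": 6.0},{"x": 0,"y": 0,"z": 2.5,"rx": 0,"ry": 0,"rz": 0,"jaw": 6.0},{"x": 0,"y": 0,"z": 1.5,"rx": 0,"ry": 0,"rz": 0,"jaw": 6.0},{"x": 0.5,"y": 0,"z": 0.9,"rx": 0,"ry": 0,"rz": 0,"jaw": 6.0}])

```text
clock: 16.55
tool_pos: [0.5201, -0.0002, 0.0442]
eef_rot: [0.999, -0.046, -0.004, 0.002]
contact_force: [-0.5, 0.1, 0.4]
opening: 0.683
finger_force: 0.0
```

Request:
send_rows(motion=[{"x": 1,"y": 0,"z": 0,"rx": 0,"ry": 0,"rz": 0,"jaw": 6.0},{"x": 1,"y": 0,"z": 0,"rx": 0,"ry": 0,"rz": 0,"jaw": 6.0},{"x": 1,"y": 0,"z": 0,"rx": 0,"ry": 0,"rz": 0,"jaw": 6.0},{"x": 0.7,"y": 0,"z": 0,"rx": 0,"ry": 0,"rz": 0,"jaw": 6.0},{"x": 0,"y": 0,"z": 0,"rx": 0,"ry": 0,"rz": 0,"jaw": 6.0}])

```text
clock: 17.05
tool_pos: [0.5601, -0.0037, 0.0463]
eef_rot: [0.999, -0.046, -0.001, 0.002]
contact_force: [0.6, 0.5, -0.5]
opening: 0.681
finger_force: 0.0
```

```bash
python3 go.py 0 1.5 45
```

```text
t 17.05 dock mm [-4.1  1.5 46.3] open mm 60.0 F [ 0.6  0.5 -0.5] ff 0.0
shift cm [ 0.41 -0.01  0.13] turn [ 0.005  0.002 -0.001]
```

Request:
send_rows(motion=[{"x": 0.1,"y": 0,"z": 0,"rx": 0,"ry": 0,"rz": 0,"jaw": 6.0},{"x": 0.1,"y": 0,"z": 0,"rx": 0,"ry": 0,"rz": 0,"jaw": 6.0},{"x": 0.1,"y": 0,"z": 0,"rx": 0,"ry": 0,"rz": 0,"jaw": 6.0},{"x": 0,"y": 0,"z": 0,"rx": 0,"ry": 0,"rz": 0,"jaw": 6.0},{"x": 0,"y": 0,"z": 0,"rx": 0,"ry": 0,"rz": 0,"jaw": 6.0}])

```text
clock: 17.55
tool_pos: [0.5614, -0.0039, 0.0461]
eef_rot: [0.999, -0.046, -0.002, 0.002]
contact_force: [-0.1, -0.3, 0.7]
opening: 0.679
finger_force: 0.0
```

Request:
send_rows(motion=[{"x": 0.1,"y": 0,"z": 0,"rx": 0,"ry": 0,"rz": 0,"jaw": 6.0},{"x": 0,"y": 0,"z": 0,"rx": 0,"ry": 0,"rz": 0,"jaw": 6.0},{"x": 0,"y": 0,"z": 0,"rx": 0,"ry": 0,"rz": 0,"jaw": 6.0},{"x": 0,"y": 0,"z": 0,"rx": 0,"ry": 0,"rz": 0,"jaw": 6.0},{"x": 0,"y": 0,"z": 0,"rx": 0,"ry": 0,"rz": 0,"jaw": 6.0}])

```text
clock: 18.05
tool_pos: [0.5625, -0.004, 0.046]
eef_rot: [0.999, -0.046, -0.002, 0.002]
contact_force: [0.6, -0.1, -0.7]
opening: 0.68
finger_force: 0.0
```

```bash
python3 go.py 0 1.5 45
```

```text
t 18.05 dock mm [-1.6  1.4 46. ] open mm 59.9 F [ 0.6 -0.1 -0.7] ff 0.0
shift cm [ 0.16 -0.01  0.1 ] turn [ 0.004  0.004 -0.001]
```

Request:
send_rows(motion=[{"x": 0.1,"y": 0,"z": 0,"rx": 0,"ry": 0,"rz": 0,"jaw": 6.0},{"x": 0.1,"y": 0,"z": 0,"rx": 0,"ry": 0,"rz": 0,"jaw": 6.0},{"x": 0,"y": 0,"z": 0,"rx": 0,"ry": 0,"rz": 0,"jaw": 6.0},{"x": 0,"y": 0,"z": 0,"rx": 0,"ry": 0,"rz": 0,"jaw": 6.0},{"x": 0,"y": 0,"z": 0,"rx": 0,"ry": 0,"rz": 0,"jaw": 6.0}])

```text
clock: 18.55
tool_pos: [0.5631, -0.0041, 0.0458]
eef_rot: [0.999, -0.046, -0.003, 0.002]
contact_force: [-5.2, 0.2, 2.2]
opening: 0.681
finger_force: 2.7
```

Request:
send_rows(motion=[{"x": 0.1,"y": 0,"z": 0,"rx": 0,"ry": 0,"rz": 0,"jaw": 6.0},{"x": 0,"y": 0,"z": 0,"rx": 0,"ry": 0,"rz": 0,"jaw": 6.0},{"x": 0,"y": 0,"z": 0,"rx": 0,"ry": 0,"rz": 0,"jaw": 6.0},{"x": 0,"y": 0,"z": 0,"rx": 0,"ry": 0,"rz": 0,"jaw": 6.0},{"x": 0,"y": 0,"z": 0,"rx": 0,"ry": 0,"rz": 0,"jaw": 6.0}])

```text
clock: 19.05
tool_pos: [0.5632, -0.0042, 0.0458]
eef_rot: [0.999, -0.047, -0.004, 0.002]
contact_force: [-6.7, 0.1, 4.0]
opening: 0.679
finger_force: 3.4
```

```bash
python3 go.py 0 1.5 45
```

```text
t 19.05 dock mm [-0.9  1.3 45.8] open mm 59.8 F [-6.7  0.1  4. ] ff 3.4
shift cm [ 0.09 -0.02  0.08] turn [ 0.004  0.008 -0.002]
```

The stage stays put under 6.7 N, where it slid at under 2 N, and contact came where the seated position predicts. It is seated. Retreating clear.

Request:
send_rows(motion=[{"x": -0.5,"y": 0,"z": 0,"rx": 0,"ry": 0,"rz": 0,"jaw": 6.0},{"x": -1.2,"y": 0,"z": 0,"rx": 0,"ry": 0,"rz": 0,"jaw": 6.0},{"x": -1.5,"y": 0,"z": -1,"rx": 0,"ry": 0,"rz": 0,"jaw": 6.0},{"x": -1.0,"y": 0,"z": -2,"rx": 0,"ry": 0,"rz": 0,"jaw": 6.0},{"x": 0,"y": 0,"z": -2,"rx": 0,"ry": 0,"rz": 0,"jaw": 6.0}])

```text
clock: 19.55
tool_pos: [0.5235, -0.0002, 0.0967]
eef_rot: [0.999, -0.046, -0.002, 0.002]
contact_force: [-0.2, 0.9, -0.4]
opening: 0.677
finger_force: 0.0
```

Request:
send_rows(motion=[{"x": 0,"y": 0,"z": -2,"rx": 0,"ry": 0,"rz": 0,"jaw": 6.0},{"x": 0,"y": 0,"z": -2,"rx": 0,"ry": 0,"rz": 0,"jaw": 6.0},{"x": 0,"y": 0,"z": -1,"rx": 0,"ry": 0,"rz": 0,"jaw": 6.0},{"x": 0,"y": 0,"z": 0,"rx": 0,"ry": 0,"rz": 0,"jaw": 6.0},{"x": 0,"y": 0,"z": 0,"rx": 0,"ry": 0,"rz": 0,"jaw": 6.0}])

```text
clock: 20.05
tool_pos: [0.5244, 0.0002, 0.1458]
eef_rot: [0.999, -0.046, -0.002, 0.002]
contact_force: [-1.0, 0.1, 1.0]
opening: 0.685
finger_force: 0.0
```

Run:
```python
from fw import *
d=snapshot('wrist')
G=[tuple(int(round(x)) for x in proj(d,dock2w((*p,43.5)),True)) for p in((27,36),(27,-36),(87,0))]
meas(d,.0435,G,w=7)
print(finish_job())
```

```text
feet L,R,N [[26.6, 36.9], [25.9, -35.4], [86.5, 0.1]] spacing 72.3 [60.3 -0.7]
yaw from L-R -0.0099 nose-mid -0.0112
the job is handed in; nothing more can be done
None
```

I handed the job in at about 20 s of the 61 s allowed; no verdict came back. The cover was left standing open past 1.8 rad, and the stage top measured within about 1.1 mm of its docked position, resisting a 6.7 N nudge where it had slid at under 2 N. Bolt-height triangulation was inconclusive on whether each foot had dropped.

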